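# Let down the foot of the tray press

## Robot

A 6-joint arm with a two-finger parallel gripper is mounted at the origin on the work surface. World frame = base frame: x ahead of the robot, y to its left, z up, the work surface at z = 0. Lengths are in m, angles in rad, forces in N, time in s.
With the tool pointing down it reaches from about 0.275 to 0.725 m from the base axis. Payload 15.9 kg.
Tool frame: the origin (TCP) lies between the finger pads; the fingertips stand 22 mm ahead of it and the grasp point (between the pads) lies 3 mm ahead of it (arm.tip_extent is the distance from the TCP to the fingertips, in m); z points along the fingers, x is the direction in which the jaws open and shut, and the axes are right-handed (so a half turn about z gives the same grasp; the last joint's range is limited). The gripper opens to 85 mm and grips with 20 to 120 N. Pads are 22 mm wide; open, the fingers measure 114 mm over their backs; the gripper's body (76 mm by 85 mm) begins 54 mm behind the grasp point. The pads swing forward as they close: fully open they stand 13 mm farther back than shut.
Start: joints at [1.104, 0.213, -0.034, 1.323, 0, 1.571], TCP at [0.225, 0.446, 0.253] pointing down, gripper open.
Joint ranges: [-2.98, 2.98], [-0.74, 1.72], [-1.14, 1.35], [-2.1, 2.04], [-1.57, 1.44], [-3.14, 3.14]. Speed limits (rad/s): [1.89, 1.89, 2.39, 2.57, 3.14, 3.14].

## Interface

Orientations are given as a rotation vector (axis times angle).
In Python, from plant import telemetry, vision, ticket, arm gives the robot as it stands.
- The arm moves only by the shell command python3 -m pendant 'ROWS'. ROWS is a JSON object of lists of equal length, an entry for each row: "offset": the shift along the tool's x, y, z normalised to -1 to 1, where 1 is 75 mm, a list of three; "yaw": the turn about the tool's z normalised to -1 to 1, where 1 is pi/2 rad; "hand": the closure, from 0 (fully open) to 1 (shut). A call has 1 to 10 rows; each row shifts and turns the commanded pose from where the row before left it, along the tool's axes as they then stand; what a row does not reach is not made up. A row lasts 1/12 s, in which the tool goes at most 41.7 mm and 7.16 degrees, less where a joint would pass 70% of its speed; a pose out of reach is approached as far as the arm can. A call with a number of a shift or a turn outside -1 to 1 is refused whole. A call with a gripper value outside its range is refused whole. The fingers move at their own pace and stop on an object; the grip force is fixed at half the most. Time passes only in rows, so rows that do not move let the fingers close. It gives the time, the measured TCP pose, the force and the opening at its end, in the units of the state.
- telemetry.state(): the state, without advancing time (a new reading comes with each control period).
- vision.camera(name): name is "scene" or "side" or "wrist"; returns (picture, depth): 480x640x3 uint8, red, green, blue; 480x640 float32, m along the optical axis (not along the pixel's ray), 0 where there is no reading.
- vision.calibration(name): a dict with "intrinsics" (3x3 intrinsics, pixels), "R" (3x3) and "t" (3): a world point X has camera coordinates R X + t. Camera axes: x right, y down, z forward; pixel columns grow to the right and rows downward; lengths in m; the calibration is good to about 2 mm. A picture is of the moment at which its call begins: read the wrist's pose just before it. calibration takes no time and is no camera call; for the wrist camera it gives the pose at the moment of the call.
- ticket.close_job(): hands the job in, once; it reports no verdict.
Trained networks look in the newest picture that a camera, given by its name, has taken for a name from the list of things; names that differ only in an ending like _2 or _b are one class to them, and where a whole thing is asked for, a point or a joint stands for the part that bears it (a point fixed in the world has none). Each returns a list of dicts, best first, with "confidence" (0 to 1); they miss things now and then, are a little off and sometimes report something else, mostly with a low value. They report only what shows in the picture. A call takes as long as a camera call. They do not tell look-alikes from the thing itself.
- vision.masks_of(camera, name): "pixels" (480x640 bool, what is visible of it).
- vision.place_of(camera, name): "xyz" ([x, y, z] in m, in world coordinates, good to about 4 mm: a listed point, or the origin of a listed thing).
The state is a dict: "t": time; "joints": joint angles; "joint_velocities": joint speeds; "tau": joint torques, N m; "eef_pos": TCP position; "ee_rot": TCP orientation; "force": force on the tool from outside, world axes, zero at the start; "torque": the same for the moment, N m; "finger_gap": finger opening in m.
Only numpy, scipy, OpenCV 4.12 (cv2) and the standard library are available. Lean on these libraries where they do the work, as an engineer would, in place of code of your own. Each camera call takes 0.05 s, during which the arm holds its last target. There are 200 camera calls.

## Task

Two identical ratchet presses stand on the engraver's bench with their feet wound up. On the one with the flat round tray under its foot, lift the pawl by pressing its thumb lever down, and let the crank turn back slowly under the foot's own weight until the foot rests on the tray; then let the pawl drop back onto its ratchet wheel. Leave the other press, the one with the bowl, as it is.

Things in the scene. Friction and masses are not known exactly. Their poses are not given: they have to be found in the camera images.
- tray_press: The iron press that holds the tray, fixed, base 260 x 150 x 20 mm, tallest part 255 mm. Origin on the bench under its column; +x to the tray (115 mm off), thumb lever at -x. Ratchet wheel (68 mm across) and pawl at y +45 mm, the crank at y -50 to -90 mm; it turns clear of a tool on the thumb plate. Within 150 mm of the plate nothing stands over 50 mm above it.
- tray_thumb (a point): Top centre of the flat steel thumb plate (40 x 36 x 6 mm) on that press's pawl lever, 210 mm above the bench, the press's nearest part to the robot. x points to the pawl's pin, 65 mm on and 18 mm lower, z up. Pressed down 9 mm the pawl just clears the teeth, 15 to 20 mm well; hard stop at 24 mm. Its spring (1.5 to 3.5 N) returns it; on a tooth tip it may rest up to 8 mm low.
- tray_foot (a joint): How far the foot (steel disc 44 mm across, under an arm) of the tray's press has come down, m: 0 wound up as at the start, about 0.055 resting on the tray. With the pawl lifted it sinks by itself at 7 to 17 mm/s (built-in damper, its weight varies) and the crank turns back with it, 1 rad per 20 mm; with the pawl in, it stops at the next tooth (10 mm apart).
- tray: Round silver tray, 120 mm across, set in a black pan 130 mm across; 35 mm high in all, loose, 1.1 kg; it lies on the base plate (20 mm thick) of its press, centred under the foot. Origin at the centre of its underside.
- bowl_foot (a joint): The same as tray_foot for the other press, the one with the bowl under its foot: 0 wound up. It must stay up.
- bowl: Open silver bowl, 92 mm across and 50 mm high, loose, on the base plate of the other press, under that press's foot. Origin at the centre of its underside.
Mind the look-alikes: they are no part of the job. Leave any green or orange look-alike of the tray alone.

How it is judged:
By the outcome, as a careful person would: the job done as asked, in the order asked, and still so for the second after the job is handed in, with the robot touching nothing.
It also fails if it takes over 45 s, if anything falls off the work surface, if the arm or the gripper's body presses on something with over 40 N, if the wrist force passes 120 N, or if a joint passes its speed limit or range.

## Working session

There is one attempt and no reset: what is moved stays moved. The work goes in short steps, Python scripts to look and compute and a shell command to move; the robot and the scene stay as the last step left them, time stands still between calls to the robot, and variables do not carry over. Pictures are saved under pics/ and viewed, about 8 in all and at most 12, crops included, and the job is handed in when it is done.

```bash
mkdir -p pics
python3 - <<'E'
from plant import telemetry, vision
import cv2, numpy as np
ims=[]
for c in ("scene","side"):
    im,d=vision.camera(c); cv2.imwrite(f"pics/{c}0.png",im[:,:,::-1])
    for n in ("tray_thumb","tray","bowl","tray_press","tray_foot"):
        for r in vision.place_of(c,n)[:3]: print(c,n,np.round(r["xyz"],3),round(r["confidence"],2))
s=telemetry.state(); print(s)
E
```

```text
scene tray_thumb [ 0.517 -0.174  0.214] 0.96
scene tray [ 0.751 -0.216  0.02 ] 0.84
scene tray [ 0.523 -0.4    0.002] 0.76
scene tray [ 0.781 -0.028 -0.002] 0.6
scene bowl [0.779 0.167 0.022] 0.81
scene tray_press [ 0.629 -0.215  0.001] 0.63Traceback (most recent call last):
  File "<stdin>", line 7, in <module>
ValueError: it knows: bowl, tray, tray_press, tray_thumb
```

View pics/scene0.png

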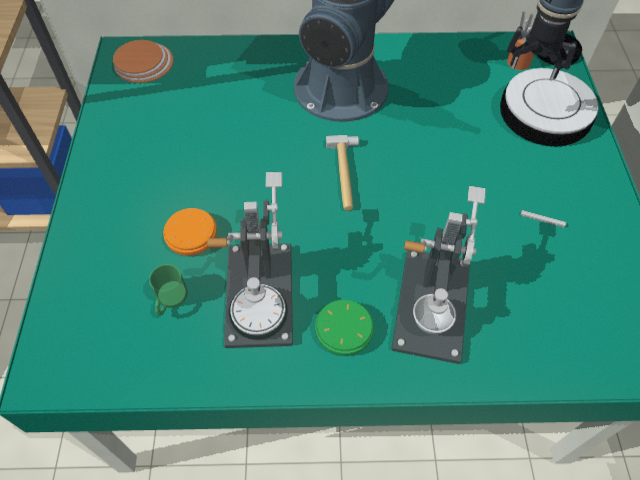

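The tray press is the left one in the picture: white tray at (258,310), thumb plate at (275,180). The bowl press is at (435,315), with its thumb plate at (477,195). I'll measure the tray press's plate and foot more closely.

```bash
cat > h.py <<'E'
from plant import telemetry, vision, arm
import cv2, numpy as np
def cloud(c):
    im,d=vision.camera(c); k=vision.calibration(c); K=np.array(k["intrinsics"]);R=np.array(k["R"]);t=np.array(k["t"])
    v,u=np.mgrid[:480,:640]; P=np.stack([(u-K[0,2])/K[0,0]*d,(v-K[1,2])/K[1,1]*d,d],-1)
    X=(P-t)@R; X[d==0]=np.nan
    return im,X
def thumb(X,c=(.517,-.174)):
    m=(abs(X[...,0]-c[0])<.045)&(abs(X[...,1]-c[1])<.04)&(X[...,2]>.17)&(X[...,2]<.25)
    return X[m]
E
python3 - <<'E'
from h import *
for c in ("scene","side"):
    im,X=cloud(c); cv2.imwrite(f"pics/{c}1.png",im[:,:,::-1])
    for r in vision.place_of(c,"tray_thumb"): print(c,np.round(r["xyz"],3),round(r["confidence"],2))
    for r in vision.masks_of(c,"tray_thumb"):
        q=X[r["pixels"]]; print(" mask",r["confidence"],len(q),np.nanmedian(q,0).round(3),np.argwhere(r["pixels"]).mean(0))
    p=thumb(X); 
    if len(p):
        print("plate pts",len(p)); 
        for lo in np.arange(.47,.57,.01):
            s=p[(p[:,0]>=lo)&(p[:,0]<lo+.01)]
            if len(s): print(round(lo,2),len(s),np.percentile(s[:,1],[3,97]).round(3),np.median(s[:,2]).round(4))
s=telemetry.state(); print(s)
E
```

```text
scene [ 0.516 -0.175  0.213] 0.87
 mask 0.96 531 [ 0.525 -0.176  0.204] [191.51224105 273.4952919 ]
plate pts 292
0.49 27 [-0.19  -0.159] 0.2094
0.5 56 [-0.192 -0.16 ] 0.2103
0.51 60 [-0.192 -0.159] 0.2105
0.52 52 [-0.192 -0.159] 0.2101
0.53 54 [-0.189 -0.159] 0.2093
0.54 15 [-0.178 -0.172] 0.2042
0.55 21 [-0.193 -0.172] 0.2011
0.56 7 [-0.192 -0.172] 0.1971
side [ 0.516 -0.176  0.21 ] 0.56
 mask 0.95 424 [ 0.532 -0.171  0.206] [182.88679245 379.53301887]
plate pts 303
0.49 43 [-0.192 -0.158] 0.2097
0.5 53 [-0.19  -0.156] 0.21
0.51 54 [-0.189 -0.156] 0.2101
0.52 52 [-0.189 -0.155] 0.2095
0.53 29 [-0.191 -0.158] 0.2087
0.54 26 [-0.174 -0.168] 0.2023
0.55 35 [-0.191 -0.168] 0.1967
0.56 11 [-0.189 -0.17 ] 0.1926
{'t': 0.55, 'joints': array([ 1.10399880e+00,  2.12918074e-01, -3.44246045e-02,  1.32349357e+00,
       -3.55396886e-05,  1.57080268e+00]), 'joint_velocities': array([ 0.00125812, -0.00060335,  0.00113045,  0.00060317, -0.00103862,
       -0.00106541]), 'tau': array([ 9.49295063e-04, -6.85613108e+01,  4.87145913e+01,  1.83577933e-03,
        3.73869989e-05, -4.68958376e-06]), 'eef_pos': array([0.22501335, 0.44648181, 0.25328703]), 'ee_rot': array([ 2.67495791e+00,  1.64738669e+00, -2.41238861e-05]), 'force': array([ 0.60248938,  0.06635236, -0.65752606]), 'torque': array([-0.05259224,  0.02307368,  0.02948719]), 'finger_gap': 0.0854102142224647}
```

View pics/side1.png

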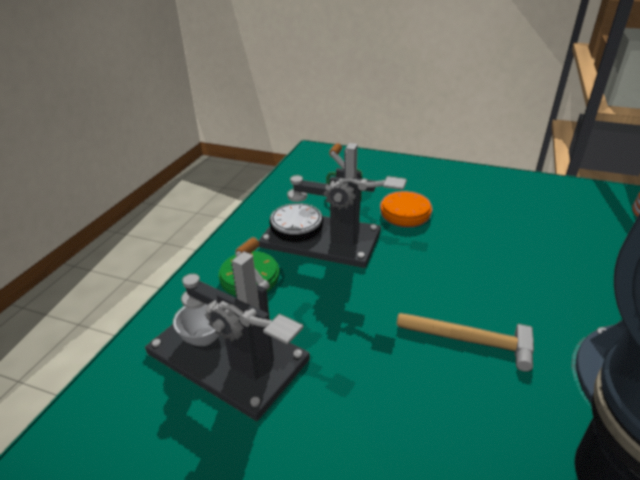

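Both cameras put the plate centre at (0.516, -0.175, 0.210) and agree on which press has the tray. Next I rise, close the fingers and travel.

```bash
python3 -m pendant '{"offset":[[0,0,-0.5],[0,0,-0.5],[-0.31,0.39,0],[-0.31,0.39,0],[-0.31,0.39,0],[-0.31,0.39,0],[-0.31,0.39,0],[-0.31,0.39,0],[-0.31,0.39,0],[-0.31,0.39,0]],"yaw":[0,0,0,0,0,0,0,0,0,0],"hand":[1,1,1,1,1,1,1,1,1,1]}'
python3 -m pendant '{"offset":[[-0.31,0.39,0],[-0.31,0.39,0],[-0.31,0.39,0],[-0.31,0.39,0],[-0.31,0.39,0],[-0.31,0.39,0],[-0.31,0.39,0],[-0.31,0.39,0]],"yaw":[0,0,0,0,0,0,0,0],"hand":[1,1,1,1,1,1,1,1]}'
python3 -m pendant '{"offset":[[0,0,0],[0,0,0],[0,0,0],[0,0,0],[0,0,0]],"yaw":[-0.075,-0.075,-0.075,-0.075,0],"hand":[1,1,1,1,1]}'
cat > w.py <<'E'
from h import *
from scipy.spatial.transform import Rotation as Ro
s=telemetry.state();R=Ro.from_rotvec(s["ee_rot"]).as_matrix()
print(s["t"],s["eef_pos"].round(4),R.round(3),s["finger_gap"],s["joints"].round(2),s["force"].round(2),arm.tip_extent)
print("to above plate:",(R.T@(np.array([.512,-.175,.262])-s["eef_pos"])/.075).round(3))
E
python3 w.py
```

```text
t: 1.38
eef_pos: [0.3505, 0.1734, 0.3285]
ee_rot: [2.675, 1.648, 0.001]
force: [1.5, 0.1, 0.7]
finger_gap: -0.0001
t: 2.05
eef_pos: [0.4759, -0.0984, 0.3284]
ee_rot: [2.675, 1.647, 0.001]
force: [1.0, 0.6, 0.7]
finger_gap: -0.0
t: 2.47
eef_pos: [0.4755, -0.0965, 0.3283]
ee_rot: [-2.21, -2.233, 0.0]
force: [-0.0, -0.0, 0.2]
finger_gap: -0.0001
2.4667 [ 0.4755 -0.0965  0.3283] [[-0.01  1.   -0.  ]
 [ 1.    0.01  0.  ]
 [ 0.   -0.   -1.  ]] -5.136595411165305e-05 [-0.2   0.18  0.12  1.5   0.   -0.21] [-0.04 -0.04  0.16] 0.022
to above plate: [-1.052  0.476  0.884]
```

```bash
python3 -m pendant '{"offset":[[-0.35,0.16,0],[-0.35,0.16,0],[-0.35,0.16,0],[0,0,0.44],[0,0,0.44],[0,0,0]],"yaw":[0,0,0,0,0,0],"hand":[1,1,1,1,1,1]}'
python3 - <<'E'
from h import *
im,X=cloud("wrist"); im2,X2=cloud("scene"); im3,X3=cloud("side")
cv2.imwrite("pics/a.png",np.hstack([cv2.resize(im,(400,300)),cv2.resize(im3[120:280,260:460],(400,320))[:300]])[:,:,::-1])
for Y in(X,X2,X3):
    p=thumb(Y); p=p[(p[:,0]<.535)&(p[:,2]<.22)]; print(len(p), p.size and np.median(p,0).round(4))
E
python3 w.py
```

```text
t: 2.97
eef_pos: [0.5093, -0.1744, 0.2564]
ee_rot: [-2.216, -2.215, 0.006]
force: [-1.2, 0.4, -1.0]
finger_gap: -0.0002
4039 [ 0.5047 -0.1771  0.2131]
238 [ 0.5162 -0.1753  0.2098]
218 [ 0.5125 -0.1687  0.2099]
3.1167 [ 0.5121 -0.1748  0.264 ] [[-0.003  1.     0.001]
 [ 1.     0.003 -0.   ]
 [-0.     0.001 -1.   ]] 0.0003050018060086247 [-0.33  0.3   0.1   1.38  0.   -0.33] [ 0.58 -0.89  1.43] 0.022
to above plate: [-0.003 -0.002  0.027]
```

View pics/a.png

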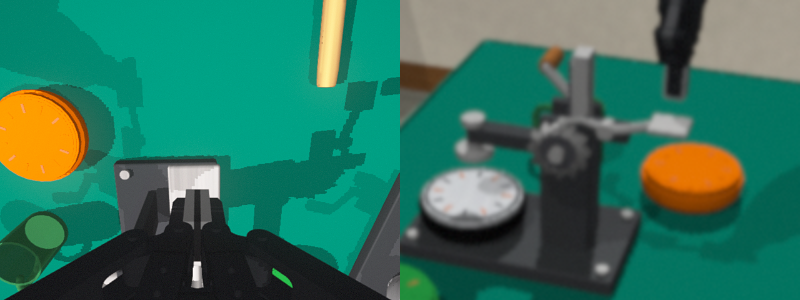

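Side view: the closed fingers stand right above the plate, and the tray and foot are in view. Now I press.

```bash
python3 -m pendant '{"offset":[[0,0,0.15],[0,0,0.15],[0,0,0.1],[0,0,0],[0,0,0]],"yaw":[0,0,0,0,0],"hand":[1,1,1,1,1]}'
python3 -m pendant '{"offset":[[0,0,0.08],[0,0,0.08],[0,0,0.08],[0,0,0],[0,0,0]],"yaw":[0,0,0,0,0],"hand":[1,1,1,1,1]}'
cat > f.py <<'E'
from h import *
import sys
im,X=cloud("side"); cv2.imwrite(f"pics/{sys.argv[1]}.png",cv2.resize(im[140:280,240:440],(800,560),interpolation=3)[:,:,::-1])
for c in ("scene","side"):
    if c=="scene": im,Y=cloud(c)
    else: Y=X
    # foot: points above tray near its axis
    m=(np.hypot(Y[...,0]-.746,Y[...,1]+.216)<.012)&(Y[...,2]>.04)
    m2=m
    print(c,m.sum(),np.nanpercentile(Y[m][:,2],[5,50,95]).round(4) if m.any() else "")
p=thumb(X); p=p[(p[:,0]<.535)&(p[:,2]<.22)]; print("plate",len(p),p.size and np.median(p,0).round(4))
s=telemetry.state(); print(s["t"],s["eef_pos"].round(4),s["force"].round(2))
E
python3 f.py b
```

```text
t: 3.53
eef_pos: [0.5123, -0.1749, 0.2336]
ee_rot: [2.216, 2.225, 0.001]
force: [0.7, 1.2, 0.6]
finger_gap: -0.0001
t: 3.95
eef_pos: [0.5118, -0.175, 0.2143]
ee_rot: [-2.217, -2.226, 0.0]
force: [-2.7, -0.1, 2.3]
finger_gap: 0.0001
scene 253 [0.0536 0.1266 0.1568]
side 134 [0.0545 0.1218 0.1559]
plate 304 [ 0.5086 -0.1645  0.1942]
4.05 [ 0.5119 -0.175   0.2146] [-2.65 -0.67  3.26]
```

View pics/b.png

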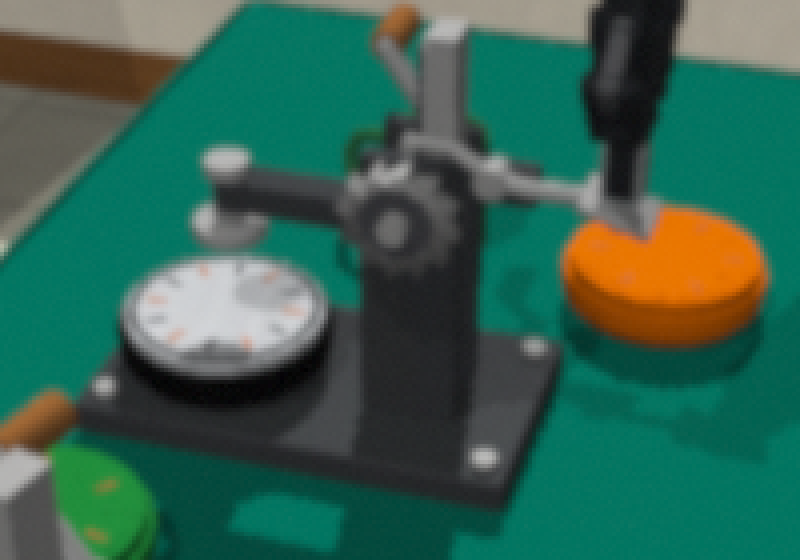

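The plate is down about 16 mm with 3 N on the tool, and the pawl tip has lifted off the wheel. Now I hold and watch the foot.

```bash
H='' ; python3 -m pendant '{"offset":[[0,0,0],[0,0,0],[0,0,0],[0,0,0],[0,0,0],[0,0,0],[0,0,0],[0,0,0],[0,0,0],[0,0,0]],"yaw":[0,0,0,0,0,0,0,0,0,0],"hand":[1,1,1,1,1,1,1,1,1,1]}' | grep t:
python3 f.py c1
python3 -m pendant '{"offset":[[0,0,0],[0,0,0],[0,0,0],[0,0,0],[0,0,0],[0,0,0],[0,0,0],[0,0,0],[0,0,0],[0,0,0]],"yaw":[0,0,0,0,0,0,0,0,0,0],"hand":[1,1,1,1,1,1,1,1,1,1]}' | grep t:
python3 f.py c2
```

```text
t: 4.88
ee_rot: [-2.216, -2.226, 0.0]
scene 237 [0.0535 0.1217 0.146 ]
side 127 [0.0548 0.1106 0.1447]
plate 308 [ 0.5086 -0.1649  0.1943]
4.9833 [ 0.5119 -0.1749  0.2143] [-3.03 -1.26  1.83]
t: 5.82
ee_rot: [2.216, 2.226, 0.0]
scene 199 [0.0546 0.1244 0.1341]
side 129 [0.0547 0.0998 0.1328]
plate 302 [ 0.5087 -0.165   0.1941]
5.9167 [ 0.5119 -0.1749  0.2143] [-3.17 -2.13  3.2 ]
```

```bash
for i in 1; do python3 -m pendant '{"offset":[[0,0,0],[0,0,0],[0,0,0],[0,0,0],[0,0,0],[0,0,0],[0,0,0],[0,0,0],[0,0,0],[0,0,0]],"yaw":[0,0,0,0,0,0,0,0,0,0],"hand":[1,1,1,1,1,1,1,1,1,1]}' | grep ^t:; done
python3 -m pendant '{"offset":[[0,0,0],[0,0,0],[0,0,0],[0,0,0],[0,0,0],[0,0,0],[0,0,0],[0,0,0],[0,0,0],[0,0,0]],"yaw":[0,0,0,0,0,0,0,0,0,0],"hand":[1,1,1,1,1,1,1,1,1,1]}' | grep ^t:
python3 f.py c3
python3 -m pendant '{"offset":[[0,0,0],[0,0,0],[0,0,0],[0,0,0],[0,0,0],[0,0,0],[0,0,0],[0,0,0],[0,0,0],[0,0,0]],"yaw":[0,0,0,0,0,0,0,0,0,0],"hand":[1,1,1,1,1,1,1,1,1,1]}' | grep ^t:
python3 f.py c4
python3 -m pendant '{"offset":[[0,0,0],[0,0,0],[0,0,0],[0,0,0],[0,0,0],[0,0,0],[0,0,0],[0,0,0],[0,0,0],[0,0,0]],"yaw":[0,0,0,0,0,0,0,0,0,0],"hand":[1,1,1,1,1,1,1,1,1,1]}' | grep ^t:
python3 f.py c5
```

```text
t: 6.75
t: 7.58
scene 170 [0.0649 0.1013 0.1074]
side 82 [0.0663 0.1031 0.1059]
plate 300 [ 0.5091 -0.1648  0.1942]
7.6833 [ 0.5119 -0.1749  0.2143] [-3.05 -2.24  2.82]
t: 8.52
scene 173 [0.0626 0.0992 0.1058]
side 94 [0.0644 0.0978 0.1043]
plate 305 [ 0.5084 -0.165   0.1944]
8.6167 [ 0.5119 -0.1749  0.2143] [-3.   -0.22  2.54]
t: 9.45
scene 166 [0.0629 0.0995 0.1061]
side 87 [0.0641 0.0961 0.104 ]
plate 298 [ 0.5085 -0.1647  0.1944]
9.55 [ 0.5119 -0.1749  0.2143] [-3.85 -2.53  3.15]
```

View pics/c5.png

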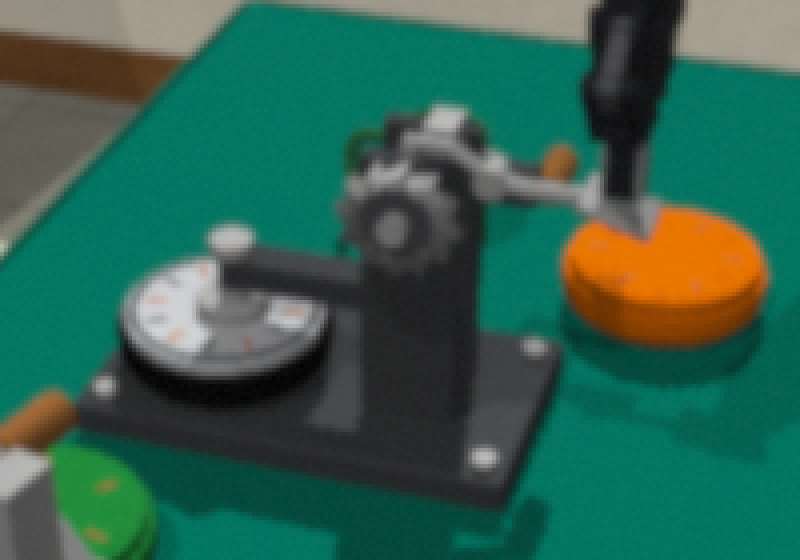

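The foot rests on the tray at (235,310) in the crop, and its height hasn't changed over the last two readings. I'll raise the tool gently and let the pawl drop.

```bash
python3 -m pendant '{"offset":[[0,0,-0.08],[0,0,-0.08],[0,0,-0.08],[0,0,-0.1],[0,0,-0.2],[0,0,-0.3],[0,0,-0.3],[0,0,0],[0,0,0],[0,0,0]],"yaw":[0,0,0,0,0,0,0,0,0,0],"hand":[1,1,1,1,1,1,1,1,1,1]}'
python3 f.py d
python3 - <<'E'
from h import *
im,X=cloud("scene"); cv2.imwrite("pics/d_scene.png",im[:,:,::-1])
for n in("tray","bowl"):
    for r in vision.place_of("scene",n)[:3]: print(n,np.round(r["xyz"],3))
E
```

```text
t: 10.38
eef_pos: [0.5119, -0.1749, 0.2997]
ee_rot: [-2.216, -2.226, -0.0]
force: [-0.8, -0.5, -0.3]
finger_gap: 0.0001
scene 168 [0.0638 0.1002 0.1061]
side 88 [0.0648 0.0968 0.1046]
plate 225 [ 0.5117 -0.1704  0.2033]
10.4833 [ 0.5116 -0.1748  0.2991] [-0.55  0.12 -0.2 ]
tray [ 0.75  -0.213  0.021]
tray [ 0.523 -0.397  0.001]
tray [ 0.779 -0.026 -0.001]
bowl [0.779 0.169 0.024]
```

View pics/d.png

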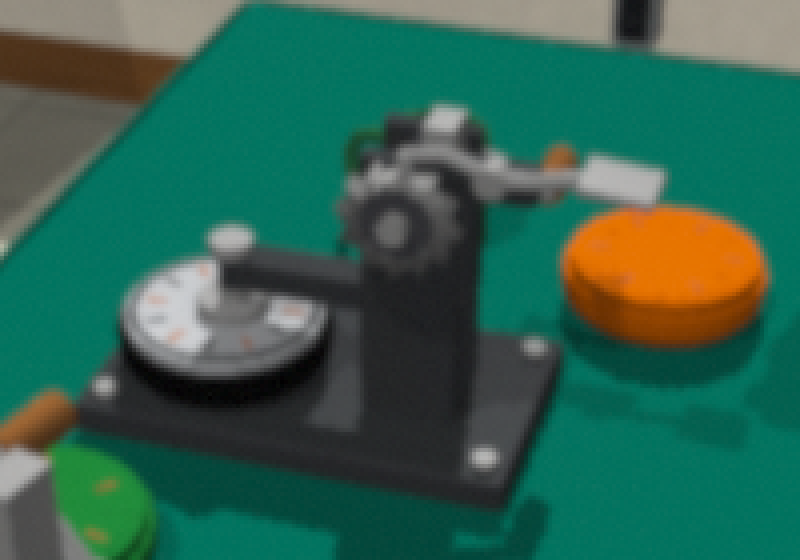

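View pics/d_scene.png

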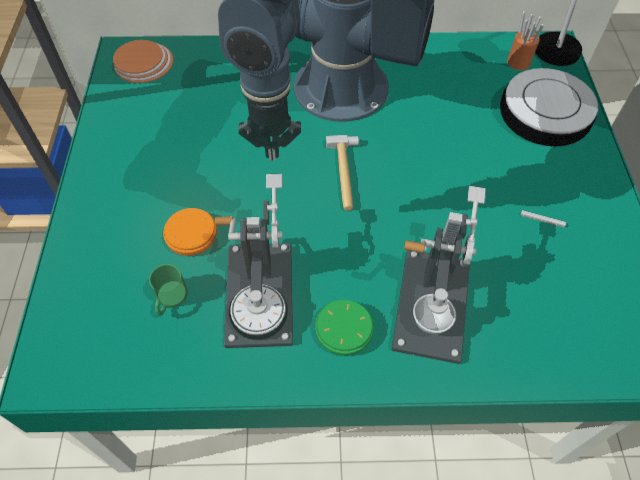

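The plate came back to about 7 mm low, so the pawl is sitting on a tooth, within the stated 8 mm. The foot is on the tray, the bowl press hasn't moved, and the tool is clear.

```bash
python3 -c "
from plant import ticket; print(ticket.close_job())"
```

```text
the job is handed in; nothing more can be done
None
```

The foot of the tray press now rests on the tray and the pawl is back on its ratchet wheel. I handed the job in at about 10.5 s.

- **What I did:** with closed fingers I pressed the tray press's thumb plate down about 16 mm, with about 3 N on the tool. I held it while the foot sank about 54 mm at roughly 12–15 mm/s. The foot's height then stayed the same over two checks about 1 s apart, so I raised the tool slowly and let the pawl drop.
- **Last checks:** the foot stayed down on the tray after release, and the tray did not shift beyond measuring error. In the picture the bowl press is unchanged with its foot still up. The tool is clear, about 70 mm above the plate, with no force on it.
- **One reading to note:** the thumb plate came back to 203 mm, not 210 mm. That matches the pawl resting on or near a tooth tip, within the 8 mm the task allows. The images were not sharp enough to see the contact itself.

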